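# Switch off the tray lift and add a full tray of ornaments to its pile

### The arm

A 7-joint arm with a two-finger parallel gripper is mounted at the origin on the work surface. World frame = base frame: x ahead of the robot, y to its left, z up, the work surface at z = 0. Lengths are in m, angles in degrees, forces in N, time in s.
With the tool pointing down it reaches from about 0.4 to 0.925 m from the base axis. Payload 4.1 kg.
Tool frame: the origin (TCP) lies midway between the tips of the shut fingers; the grasp point (between the pads) lies ctrl.grasp_offset behind it (ctrl.grasp_offset is the distance from the TCP to the grasp point, in m); z points along the fingers, y is the line along which they close (so a half turn about z gives the same grasp; the last joint's range is limited). The gripper opens to 85 mm and grips with 20 to 120 N. Pads are 22 mm wide; open, the fingers measure 114 mm over their backs; the gripper's body (76 mm by 85 mm) begins 54 mm behind the grasp point. The pads swing forward as they close: fully open they stand 13 mm farther back than shut.
Start: joints at [-69.213, 22.827, 2.584, 88.041, -1.071, 69.15, -2.905], TCP at [0.29, 0.582, 0.231] pointing down, gripper open.
Joint ranges: [-161.44, 161.44], [-28.35, 127.94], [-78.24, 83.42], [0, 140.83], [-78.03, 258.03], [13.02, 114.36], [-168.23, 168.23]. Speed limits (degrees/s): [147.25, 147.25, 180, 180, 180, 180, 180].

### API

Orientations are given as a 3x3 rotation matrix whose columns are the frame's x, y, z axes.
In Python, from workcell import ctrl, optics, probe_bus gives the robot as it stands (ctrl), with the cameras (optics) and the readings (probe_bus).
- The arm moves only by the shell command python3 shift.py 'ROWS'. ROWS is a JSON list of rows, 1 to 5 of them, each of 5 numbers: dx, dy, dz in m, then a turn about the tool's z in degrees, then the finger opening in m; each row shifts and turns the commanded pose from where the row before left it, along the tool's axes as they then stand; what a row does not reach is not made up. A row lasts 1/10 s, in which the tool goes at most 0.05 m and 8.59 degrees, less where a joint would pass 70% of its speed; a pose out of reach is approached as far as the arm can. The fingers move at their own pace and stop on an object; the grip force is fixed at half the most. Time passes only in rows, so rows that do not move let the fingers close. It prints the time, the measured TCP pose, the force, the opening and the grip force at its end. Input that does not fit is refused with a message, and nothing moves.
- probe_bus.get_obs(): the state, without advancing time (a new reading comes with each control period).
- optics.grab_frame(name): name is "side" or "top"; returns the picture (400x640x3 uint8, blue, green, red); there is no depth.
- optics.camera_params(name): a dict with "intrinsics" (3x3 intrinsics, pixels), "rvec" (rotation vector, rad) and "tvec" (3), from world to camera coordinates, as OpenCV has them. Camera axes: x right, y down, z forward; pixel columns grow to the right and rows downward; lengths in m; the calibration is good to about 2 mm. A picture is of the moment at which its call begins. camera_params takes no time and is no camera call.
- ctrl.hand_in(): hands the job in; it is judged then, once.
The state is a dict: "time_s": time; "joint_pos": joint angles; "qvel": joint speeds; "tau": joint torques, N m; "position": TCP position; "tcp_rot": TCP orientation; "force": force on the tool from outside, world axes, zero at the start; "ft_torque": the same for the moment, N m; "gripper_width": finger opening in m; "finger_force": force on a finger pad.
Only numpy, scipy, OpenCV 4.12 (cv2) and the standard library are available. Lean on these libraries where they do the work, as an engineer would, in place of code of your own. Each camera call takes 0.05 s, during which the arm holds its last target. There are 200 camera calls.

### The job

First set the lift's three-position switch to its upright centre, off. Then pick up the loose tray that holds the wooden balls, lower it gently onto the pile of trays on the lift until you feel it touch the pile before letting go, and leave it lying flat, square and centred on the pile with the switch still off. Leave the empty tray and everything else on the bench where it stands.

Things in the scene. Friction and masses are not known exactly. Their poses are not given: they have to be found in the camera images.
- full_tray: The tray to move: open wooden tray 180 mm long (x), 56 mm wide (y), 42 mm high, walls 6 mm, with three wooden 32 mm balls fixed in it, below its rim; 0.29 to 0.55 kg; on the bench. Origin: centre of its underside; z up. Grip it from above at mid-length across its 56 mm width. The two trays may be in either place.
- empty_tray: A loose tray of the same wood and size, but empty; a bystander. Origin: centre of its underside.
- lift: Tray lift fixed to the bench: grey base 210 (x) x 110 (y) x 60 mm high, above it a 200 x 80 mm platform with a pile of two trays like the one to move, long side along x, centred over the origin. Origin: under the base's centre, at bench level. The platform's height is not in this pose: the pile's top (rim) is anywhere 160 to 250 mm above the bench: see or feel it. The pile gives 1 mm per 3 N.
- switch_box: The lift's switch box, grey, 90 mm (its x) by 75 mm (its y) by 50 mm high, fixed to the bench. Origin: centre of its underside. The lever's pivot lies on its z axis, 50 mm above the origin; the lever swings in the box's x-z plane.
- toggle (a joint): Angle of the switch lever: 0 = upright (centre, off); positive leans to the box's +x, negative to its -x; stops at -0.55 and +0.55 rad (running). Starts at -0.55 to -0.42 rad. Friction alone holds it: it stays where it is left (about 2 N at the tip moves it). Off is within 0.1 rad of upright.
- toggle_tip (a point): Point on the lever's axis, 75 mm from its pivot; the lever has a black round grip, 20 mm in diameter, from 52 to 86 mm from the pivot. The point's z axis points along the lever.
- varnish_jar: Amber jar with steel lid, 60 mm in diameter, 85 mm high; bystander. Origin: centre of its underside.
- paint_bottle: Clear bottle with cap, 52 mm in diameter, 130 mm high; bystander. Origin: centre of its underside.
- water_mug: White mug, 76 mm in diameter, 85 mm high, handle to its y; bystander. Origin: centre of its underside.
- white_figure: Unpainted white robed figure, 150 mm high, 74 mm in diameter; bystander beyond the lift. Origin: centre of its underside.
- painted_figure: The same figure with a red robe; bystander beyond the lift. Origin: centre of its underside.
- brush: Brush, 190 mm long, lying on the bench to the left; bystander. Origin: underside, near mid-length.

How it is judged:
By the outcome, as a careful person would: the job done as asked, in the order asked, and still so for the second after the job is handed in, with the robot touching nothing.
It also fails if it takes over 64 s, if anything falls off the work surface, if the arm or the gripper's body presses on something with over 40 N, if the wrist force passes 120 N, or if a joint passes its speed limit or range.

## Working session

There is one attempt and no reset: what is moved stays moved. The work goes in short steps, Python scripts to look and compute and a shell command to move; the robot and the scene stay as the last step left them, time stands still between calls to the robot, and variables do not carry over. Pictures are saved under pics/ and viewed, at most 10 in all, crops included, and the job is handed in when it is done.

```bash
ls; mkdir -p pics
python3 - <<'E'
from workcell import ctrl, optics, probe_bus
import cv2,numpy as np
print(ctrl.grasp_offset)
for n in("side","top"):
    cv2.imwrite(f"pics/{n}0.png",optics.grab_frame(n)); p=optics.camera_params(n)
    R=cv2.Rodrigues(np.array(p["rvec"],float))[0]; print(n,np.array(p["intrinsics"]).tolist(),(-R.T@np.array(p["tvec"]).ravel()).round(3),R.round(3).tolist())
o=probe_bus.get_obs(); print(o["time_s"],o["position"],np.round(o["tcp_rot"],3),o["force"],o["gripper_width"])
E
```

```text
pics
shift.py
workcell.py
0.0187
side [[469.7259164912219, 0.0, 315.87749023112406], [0.0, 469.7259164912219, 202.66498960611952], [0.0, 0.0, 1.0]] [ 0.569 -0.983  0.852] [[1.0, -0.027, 0.004], [-0.012, -0.583, -0.812], [0.024, 0.812, -0.583]]
top [[366.5419115944429, 0.0, 322.4836901855287], [0.0, 366.5419115944429, 197.41569048949324], [0.0, 0.0, 1.0]] [0.544 0.07  0.967] [[0.029, -0.999, -0.024], [-0.997, -0.027, -0.069], [0.068, 0.026, -0.997]]
0.1 [0.28937066 0.58138588 0.23035392] [[-0.895  0.445 -0.001]
 [ 0.445  0.895 -0.002]
 [-0.    -0.002 -1.   ]] [-0.11078448  0.40200867  0.42471117] 0.08490114020058037
```

View pics/side0.png

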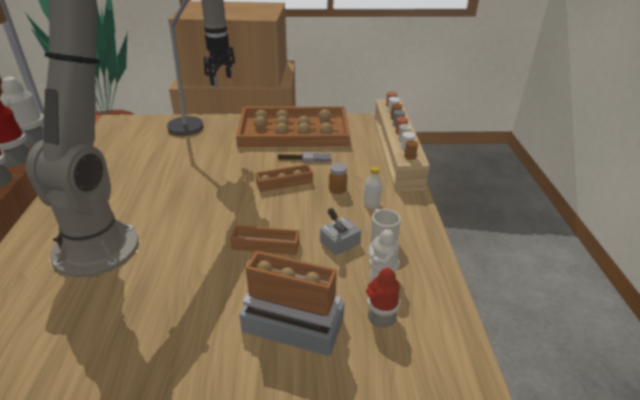

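View pics/top0.png

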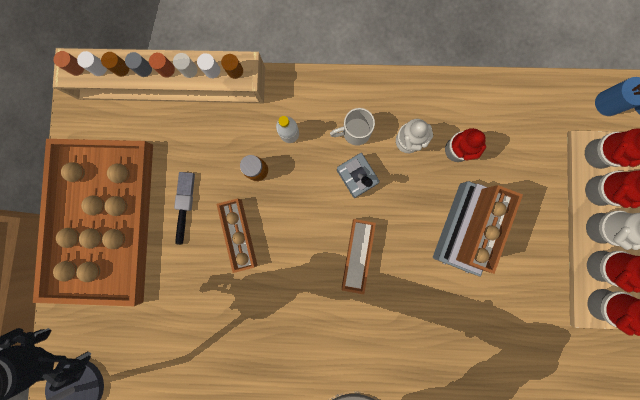

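Top view: full tray at about (237,235), empty tray (358,256), switch box (358,175) and pile (495,228). In the side view the full tray is at (285,178), the lever tip at (333,214) and the pile at (290,285). I'll enlarge the parts that matter.

Run:
```python
import cv2,numpy as np
t=cv2.imread("pics/top0.png");s=cv2.imread("pics/side0.png")
def crop(im,x,y,w,h,k=4):
    c=cv2.resize(im[y:y+h,x:x+w],None,fx=k,fy=k,interpolation=cv2.INTER_CUBIC)
    for i in range(0,w,10):
        cv2.line(c,(i*k,0),(i*k,4 if (x+i)%50 else 12),(0,255,0),1)
        if (x+i)%20==0: cv2.putText(c,str(x+i),(i*k,14),0,.35,(0,255,0),1)
    for i in range(0,h,10):
        cv2.line(c,(0,i*k),(6,i*k),(0,255,0),1)
        if (y+i)%20==0: cv2.putText(c,str(y+i),(6,i*k+4),0,.35,(0,255,0),1)
    return c
A=np.zeros((600,800,3),np.uint8)
def put(c,x,y): A[y:y+c.shape[0],x:x+c.shape[1]]=c
put(crop(t,210,190,60,90,5),0,0); put(crop(t,330,150,80,50,5),300,0); put(crop(t,430,180,100,100,3),300,250)
cv2.imwrite("pics/c1.png",A)
A[:]=0
put(crop(s,250,160,70,40,5),0,0); put(crop(s,315,200,50,55,5),400,0); put(crop(s,235,250,120,100,3),0,290);put(crop(s,225,220,80,40,4),400,290)
cv2.imwrite("pics/c2.png",A)
```

```text
(no output)
```

View pics/c1.png

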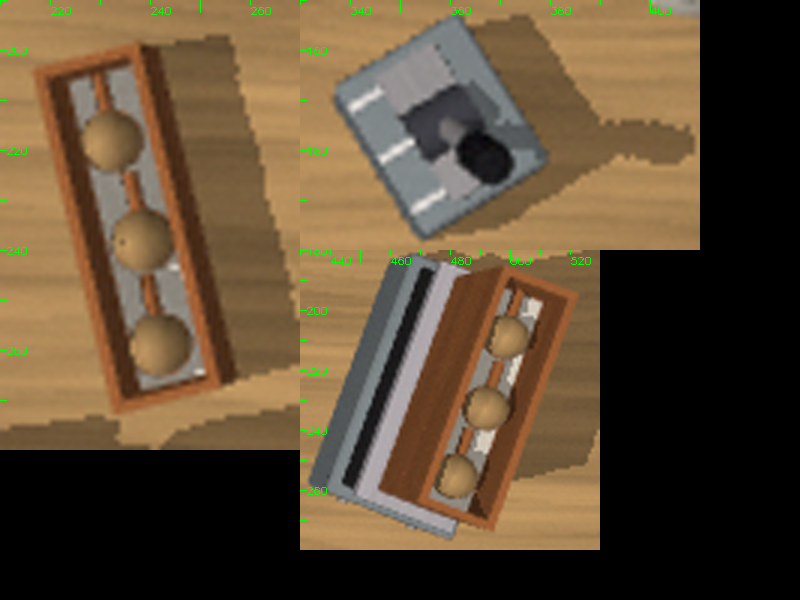

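View pics/c2.png

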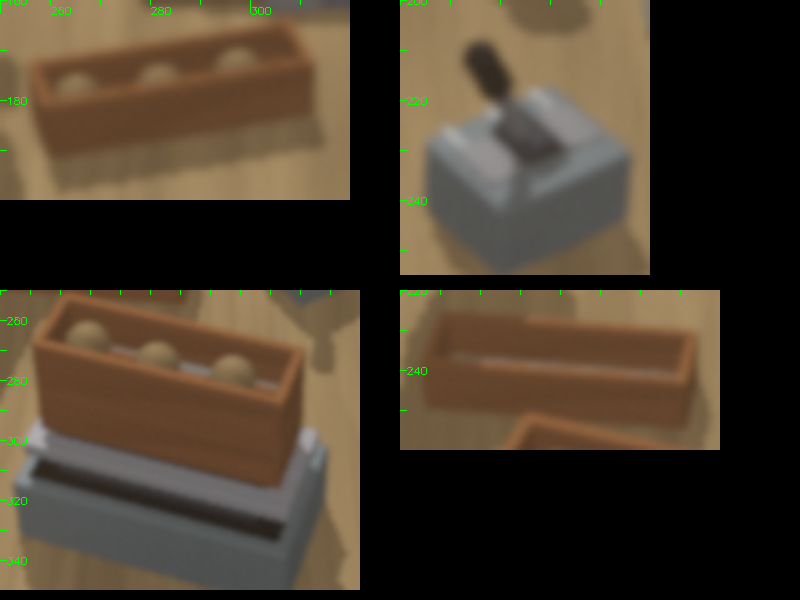

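The crops show, in image pixels:
- **Full tray rim, top:** (217,204), (238,199), (254,266), (233,272).
- **Pile rim, top:** (498,185), (523,194), (494,273), (469,263).
- **Switch box top face:** (337,170), (362,153), (380,181), (355,197), with the grip end at (368,181).

The side view gives the matching corners. Next I fit known rectangles to both views, leaving z free.

```bash
cat > h.py <<'E'
from workcell import ctrl, optics, probe_bus
import cv2,numpy as np
from scipy.optimize import least_squares
P={n:optics.camera_params(n) for n in("side","top")}
def proj(n,X):
    p=P[n]; return cv2.projectPoints(np.array(X,float).reshape(-1,1,3),np.array(p["rvec"],float),np.array(p["tvec"],float),np.array(p["intrinsics"]),None)[0][:,0]
def rect(q,L,W):  # x,y,z,yaw(rad); corners ++ +- -- -+
    c,s=np.cos(q[3]),np.sin(q[3])
    return [[q[0]+c*a-s*b,q[1]+s*a+c*b,q[2]] for a,b in((L/2,W/2),(L/2,-W/2),(-L/2,-W/2),(-L/2,W/2))]
def fit(L,W,obs,q0):
    f=lambda q:np.concatenate([(proj(n,rect(q,L,W))-np.array(o)).ravel() for n,o in obs.items()])
    best=None
    for k in range(4):  # corner order is cyclic in the same sense
        r=least_squares(f,[*q0,k*np.pi/2],loss="soft_l1")
        if best is None or r.cost<best.cost: best=r
    return best.x,f(best.x)
E
python3 - <<'E'
from h import *
np.set_printoptions(suppress=True,precision=4)
D={"full":(.18,.056,{"top":[(217,204.2),(238,199),(253.8,266),(233.4,272.4)],"side":[(308.5,164),(313,172.5),(257.6,180.8),(256,172.4)]},[.5,.3,.04]),
"pile":(.18,.056,{"top":[(498.3,185),(522.7,194),(494,273.3),(469.3,262.7)],"side":[(336,269.3),(329.7,287.3),(246.7,267.3),(257,251.7)]},[.5,-.3,.2]),
"box":(.09,.075,{"top":[(337,169.6),(362,153),(379.6,181),(355,197)],"side":[(344,217.6),(361.4,230),(336,241),(320,227.6)]},[.65,0,.05])}
for n,(L,W,o,q0) in D.items():
    # match: top-image corners listed UL,UR,LR,LL ; side listed as the same physical corners
    best=min(((fit(L,W,{"top":o["top"],"side":(o["side"][k:]+o["side"][:k])},q0)) for k in range(4)),key=lambda r:(r[1]**2).sum())
    q,r=best; print(n,q,np.degrees(q[3]),"res",r.reshape(-1,2).round(1).tolist())
    if n=="box":
        c,s=np.cos(q[3]),np.sin(q[3])
        for a in np.arange(-.55,.56,.05):
            pt=lambda d:[q[0]+c*d*np.sin(a),q[1]+s*d*np.sin(a),.05+d*np.cos(a)]
            if abs(a)>.35: print(round(a,2),proj("top",[pt(.086)]).round(1),proj("side",[pt(.086)]).round(1),pt(.075))
E
```

```text
full [0.5048 0.312  0.043  0.2763] 15.83301307591036 res [[-0.3, -0.7], [0.0, -0.9], [0.6, 1.5], [-0.6, 0.6], [-0.1, 0.0], [0.3, 0.0], [1.0, 0.6], [-0.9, -0.0]]
pile [ 0.5414 -0.2781  0.1793  5.9366] 340.141954159091 res [[-0.4, -0.6], [0.3, -0.1], [0.2, 0.1], [-0.4, 0.8], [1.6, -0.1], [-0.1, 0.8], [-0.9, 0.4], [0.0, -1.2]]
box [0.6653 0.0067 0.0517 0.5982] 34.2741091432209 res [[-1.0, -1.7], [-1.0, -1.1], [1.1, 0.8], [0.5, 0.9], [0.6, -1.3], [0.5, -0.0], [-0.4, 1.6], [-1.3, 0.3]]
-0.55 [[371.1 187.1]] [[327.5 213.6]] [np.float64(0.6328916731065948), np.float64(-0.015405020776766382), np.float64(0.11393933915446293)]
-0.5 [[370.4 185.6]] [[328.6 212.4]] [np.float64(0.6355728797105755), np.float64(-0.013577800469176213), np.float64(0.11581869214177795)]
-0.45 [[369.5 184.1]] [[329.8 211.3]] [np.float64(0.6383283535896596), np.float64(-0.01169996762279226), np.float64(0.11753353267645077)]
-0.4 [[368.7 182.6]] [[331.1 210.2]] [np.float64(0.6411512074941722), np.float64(-0.009776215841774055), np.float64(0.11907957455021638)]
0.35 [[353.7 159.6]] [[350.  201.5]] [np.float64(0.6865375731708853), np.float64(0.02115422007803816), np.float64(0.1204529534635534)]
0.4 [[352.8 158.3]] [[351.2 201.5]] [np.float64(0.6894207514361791), np.float64(0.023119082416108643), np.float64(0.11907957455021635)]
0.45 [[351.8 157. ]] [[352.3 201.5]] [np.float64(0.6922436053406917), np.float64(0.02504283419712685), np.float64(0.11753353267645074)]
0.5 [[350.8 155.8]] [[353.4 201.6]] [np.float64(0.6949990792197758), np.float64(0.026920667043510798), np.float64(0.11581869214177792)]
0.55 [[349.9 154.6]] [[354.4 201.8]] [np.float64(0.6976802858237565), np.float64(0.02874788735110097), np.float64(0.11393933915446289)]
```

```bash
cat >> h.py <<'E'
def go(x,y,z,yaw=None):
    o=probe_bus.get_obs(); R=np.array(o["tcp_rot"]); d=np.array([x,y,z])-o["position"]
    a=np.degrees(np.arctan2(R[1,1],R[0,1])); 
    print("t",round(o["time_s"],2),"tool delta",(R.T@d).round(4),"yaw",a.round(2),"turn",None if yaw is None else round((a-yaw+90)%180-90,2),"tilt",R[:,2].round(4),"F",np.round(o["force"],1),"w",round(o["gripper_width"],4))
E
python3 shift.py '[[0, 0, 0, 7.3, 0.085], [0, 0, 0, 7.3, 0.085], [0, 0, 0, 7.3, 0.085], [0, 0, 0, 7.4, 0.085], [0, 0, 0, 0, 0.085]]'
python3 -c "
from h import *
go(.639,-.011,.23,34.3)"
```

```text
time_s: 0.6
position: [0.2894, 0.5817, 0.2307]
tcp_rot: [[-0.563, 0.826, -0.0], [0.826, 0.563, -0.001], [-0.001, -0.001, -1.0]]
force: [0.6, -0.2, 0.5]
gripper_width: 0.0849
finger_force: 0.0
t 0.6 tool delta [-0.6866 -0.0447  0.0013] yaw 34.26 turn -0.04 tilt [-1.0e-04 -1.1e-03 -1.0e+00] F [ 0.6 -0.2  0.5] w 0.0849
```

```bash
for i in 1; do python3 shift.py '[[-0.046, -0.003, 0, 0, 0.085], [-0.046, -0.003, 0, 0, 0.085], [-0.046, -0.003, 0, 0, 0.085], [-0.046, -0.003, 0, 0, 0.085], [-0.046, -0.003, 0, 0, 0.085]]'; done
python3 shift.py '[[-0.046, -0.003, 0, 0, 0.085], [-0.046, -0.003, 0, 0, 0.085], [-0.046, -0.003, 0, 0, 0.085], [-0.046, -0.003, 0, 0, 0.085], [-0.046, -0.003, 0, 0, 0.085]]'
python3 shift.py '[[-0.046, -0.003, 0, 0, 0.085], [-0.046, -0.003, 0, 0, 0.085], [-0.046, -0.003, 0, 0, 0.085], [-0.03, -0.003, 0, 0, 0.085], [0, 0, 0, 0, 0.085]]'
python3 -c "
from h import *
go(.639,-.011,.102,34.3)"
```

```text
time_s: 1.1
position: [0.4072, 0.3816, 0.2312]
tcp_rot: [[-0.566, 0.825, 0.0], [0.825, 0.566, 0.0], [-0.0, 0.0, -1.0]]
force: [-0.6, -0.2, -0.2]
gripper_width: 0.0851
finger_force: 0.0
time_s: 1.6
position: [0.5242, 0.1831, 0.2313]
tcp_rot: [[-0.566, 0.825, 0.0], [0.825, 0.566, 0.0], [0.0, 0.0, -1.0]]
force: [0.8, 0.2, 0.4]
gripper_width: 0.0846
finger_force: 0.0
time_s: 2.1
position: [0.6096, 0.0324, 0.2312]
tcp_rot: [[-0.558, 0.83, 0.001], [0.83, 0.558, -0.004], [-0.004, -0.001, -1.0]]
force: [-1.0, 0.0, -0.1]
gripper_width: 0.0849
finger_force: 0.0
t 2.1 tool delta [-0.052   0.0004  0.1294] yaw 33.9 turn -0.4 tilt [ 9.0e-04 -3.9e-03 -1.0e+00] F [-1.   0.  -0.1] w 0.0849
```

```bash
python3 shift.py '[[-0.026, 0, 0, 0, 0.085], [-0.026, 0, 0, 0, 0.085], [0, 0, 0, 0, 0.085], [0, 0, 0, 0, 0.085]]'
python3 -c "
from h import *
go(.639,-.011,.102,34.3)"
```

```text
time_s: 2.5
position: [0.6371, -0.0032, 0.2308]
tcp_rot: [[-0.564, 0.826, -0.001], [0.826, 0.564, 0.001], [0.001, -0.0, -1.0]]
force: [0.1, 0.4, -0.3]
gripper_width: 0.085
finger_force: 0.0
t 2.5 tool delta [-0.0076 -0.0028  0.1288] yaw 34.32 turn 0.02 tilt [-1.1e-03  8.0e-04 -1.0e+00] F [ 0.1  0.4 -0.3] w 0.085
```

```bash
python3 shift.py '[[-0.008, -0.003, 0, 0, 0.085], [0, 0, 0.04, 0, 0.085], [0, 0, 0.04, 0, 0.085], [0, 0, 0.03, 0, 0.085], [0, 0, 0.018, 0, 0.085]]'
python3 shift.py '[[0, 0, 0, 0, 0.085]]'
python3 -c "
from h import *
cv2.imwrite('pics/a1.png',np.vstack([cv2.resize(optics.grab_frame('top')[120:220,290:430],None,fx=3,fy=3),cv2.resize(optics.grab_frame('side')[170:270,270:410],None,fx=3,fy=3)])[:600])
go(.6653,.0067,.102,34.3)"
```

```text
time_s: 3.0
position: [0.6374, -0.0107, 0.1004]
tcp_rot: [[-0.565, 0.825, -0.004], [0.825, 0.565, 0.001], [0.003, -0.003, -1.0]]
force: [-0.3, -0.7, -0.5]
gripper_width: 0.0848
finger_force: 0.0
time_s: 3.1
position: [0.6368, -0.0108, 0.1002]
tcp_rot: [[-0.565, 0.825, -0.007], [0.825, 0.565, 0.0], [0.004, -0.005, -1.0]]
force: [-0.4, -0.3, 0.4]
gripper_width: 0.0847
finger_force: 0.0
t 3.2 tool delta [0.0006 0.0314 0.0018] yaw 34.32 turn 0.02 tilt [ 4.e-04  4.e-04 -1.e+00] F [ 0.3 -0.7  0.3] w 0.085
```

View pics/a1.png

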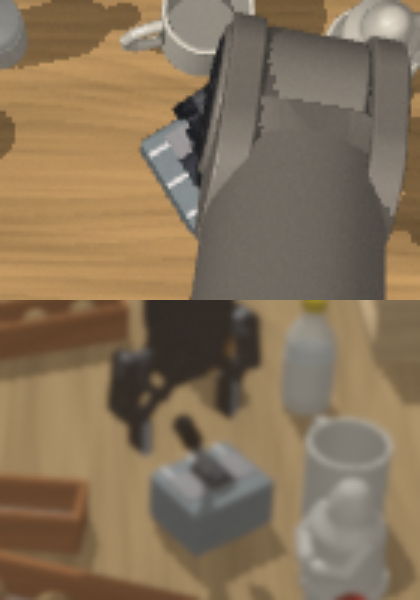

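Side view: the lever, at about (187,435) in the crop, stands between the open fingers. Now I move to the box axis and close to centre it.

```bash
python3 shift.py '[[0, 0.016, 0, 0, 0.06], [0, 0.0155, 0, 0, 0.04], [0, 0, 0, 0, 0.02], [0, 0, 0, 0, 0.015], [0, 0, 0, 0, 0.015]]'
python3 shift.py '[[0, 0, 0, 0, 0.015], [0, 0, 0, 0, 0.015], [0, 0, 0, 0, 0.015], [0, 0, 0, 0, 0.015]]'
python3 -c "
from h import *
go(.6653,.0067,.102,34.3)"
```

```text
time_s: 3.7
position: [0.6662, 0.0053, 0.1047]
tcp_rot: [[-0.562, 0.827, 0.003], [0.827, 0.562, 0.001], [-0.001, 0.003, -1.0]]
force: [-1.4, -1.0, 3.2]
gripper_width: 0.0185
finger_force: 58.3
time_s: 4.1
position: [0.6663, 0.0053, 0.1046]
tcp_rot: [[-0.562, 0.827, 0.002], [0.827, 0.562, 0.0], [-0.001, 0.002, -1.0]]
force: [-0.7, -0.7, 6.7]
gripper_width: 0.0183
finger_force: 58.6
t 4.1 tool delta [ 0.0017 -0.0001  0.0026] yaw 34.22 turn -0.08 tilt [ 2.2e-03  4.0e-04 -1.0e+00] F [-0.7 -0.7  6.7] w 0.0183
```

```bash
python3 shift.py '[[0, 0, 0, 0, 0.085], [0, 0, 0, 0, 0.085], [0, 0, 0, 0, 0.085], [0, 0, 0, 0, 0.085], [0, 0, 0, 0, 0.085]]'
python3 shift.py '[[0, 0, -0.04, 0, 0.085], [0, 0, -0.045, 0, 0.085], [0, 0, -0.045, -5, 0.085], [0, 0, 0, -8.3, 0.085], [0, 0, 0, -8.3, 0.085]]'
python3 shift.py '[[0, 0, 0, -8.3, 0.085], [0, 0, 0, -8.3, 0.085], [0, 0, 0, -8.3, 0.085], [0, 0, 0, -8.3, 0.085], [0, 0, 0, -8.3, 0.085]]'
python3 shift.py '[[0, 0, 0, -8.3, 0.085], [0, 0, 0, 0, 0.085]]'
python3 -c "
from h import *
go(.5048,.312,.23,105.83)"
```

```text
time_s: 4.6
position: [0.6654, 0.0057, 0.103]
tcp_rot: [[-0.563, 0.827, -0.0], [0.827, 0.563, 0.0], [0.0, -0.0, -1.0]]
force: [0.5, -0.8, -0.1]
gripper_width: 0.0846
finger_force: 0.0
time_s: 5.1
position: [0.6667, 0.0055, 0.2357]
tcp_rot: [[-0.831, 0.557, 0.004], [0.557, 0.831, 0.0], [-0.003, 0.003, -1.0]]
force: [0.2, 0.2, -0.1]
gripper_width: 0.085
finger_force: 0.0
time_s: 5.6
position: [0.6655, 0.0056, 0.2332]
tcp_rot: [[-0.991, -0.134, -0.0], [-0.134, 0.991, 0.0], [0.0, 0.0, -1.0]]
force: [-0.4, 0.5, -0.7]
gripper_width: 0.0852
finger_force: 0.0
time_s: 5.8
position: [0.6655, 0.0055, 0.2332]
tcp_rot: [[-0.963, -0.269, -0.0], [-0.269, 0.963, 0.0], [-0.0, 0.0, -1.0]]
force: [-0.7, -0.2, 0.6]
gripper_width: 0.0849
finger_force: 0.0
t 5.8 tool delta [0.0723 0.3385 0.0034] yaw 105.62 turn -0.21 tilt [-1.e-04  4.e-04 -1.e+00] F [-0.7 -0.2  0.6] w 0.0849
```

```bash
python3 shift.py '[[0.0103, 0.0484, 0, 0, 0.085], [0.0103, 0.0484, 0, 0, 0.085], [0.0103, 0.0484, 0, 0, 0.085], [0.0103, 0.0484, 0, 0, 0.085], [0.0103, 0.0484, 0, 0, 0.085]]'
python3 shift.py '[[0.0103, 0.0484, 0, 0, 0.085], [0.0103, 0.0484, 0, 0, 0.085], [0, 0, 0, 0, 0.085], [0, 0, 0, 0, 0.085]]'
python3 -c "
from h import *
go(.5048,.312,.013,105.83)
im=optics.grab_frame('side');cv2.imwrite('pics/side1.png',im)
t=optics.grab_frame('top');cv2.imwrite('pics/top1.png',t)
cv2.imwrite('pics/a2.png',np.hstack([cv2.resize(im[190:260,310:380],None,fx=5,fy=5,interpolation=2),cv2.resize(t[140:210,330:400],None,fx=5,fy=5,interpolation=2)]))"
```

```text
time_s: 6.3
position: [0.5496, 0.2263, 0.2335]
tcp_rot: [[-0.964, -0.266, 0.0], [-0.266, 0.964, 0.0], [-0.001, 0.0, -1.0]]
force: [1.7, -0.1, 1.1]
gripper_width: 0.0849
finger_force: 0.0
time_s: 6.7
position: [0.5038, 0.3139, 0.2332]
tcp_rot: [[-0.963, -0.271, -0.0], [-0.271, 0.963, -0.0], [0.0, -0.0, -1.0]]
force: [0.6, -0.3, 0.2]
gripper_width: 0.0851
finger_force: 0.0
t 6.7 tool delta [-0.0004 -0.0021  0.2202] yaw 105.72 turn -0.11 tilt [-1.e-04 -1.e-04 -1.e+00] F [ 0.6 -0.3  0.2] w 0.0851
```

View pics/a2.png

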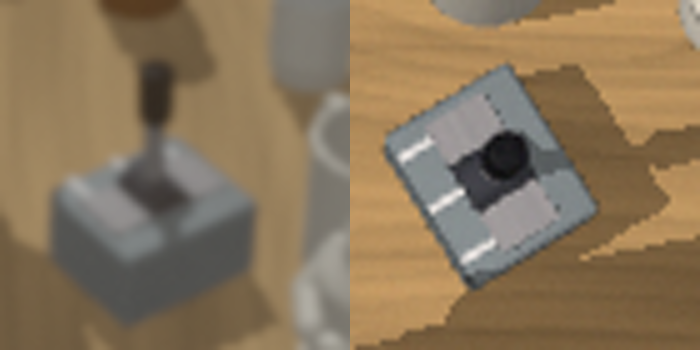

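The lever is upright: the grip's end is at top pixel (361,171), which matches the prediction for angle 0. Now I grasp the tray.

```bash
python3 shift.py '[[0, -0.002, 0.045, 0, 0.085], [0, 0, 0.045, 0, 0.085], [0, 0, 0.045, 0, 0.085], [0, 0, 0.045, 0, 0.085], [0, 0, 0.02, 0, 0.085]]'
python3 shift.py '[[0, 0, 0.01, 0, 0.085], [0, 0, 0.01, 0, 0.085], [0, 0, 0, 0, 0.085]]'
python3 -c "
from h import *
go(.5048,.312,.013,105.83)"
python3 shift.py '[[0, 0, 0, 0, 0.04], [0, 0, 0, 0, 0.04], [0, 0, 0, 0, 0.04], [0, 0, 0, 0, 0.04], [0, 0, 0, 0, 0.04]]'
python3 -c "
from h import *
go(.5048,.312,.013,105.83)"
```

```text
time_s: 7.3
position: [0.5041, 0.3063, 0.0291]
tcp_rot: [[-0.964, -0.265, -0.005], [-0.265, 0.964, -0.005], [0.006, -0.003, -1.0]]
force: [-0.6, -1.1, 1.4]
gripper_width: 0.0847
finger_force: 0.0
time_s: 7.6
position: [0.5059, 0.3097, 0.0131]
tcp_rot: [[-0.963, -0.268, -0.0], [-0.268, 0.963, -0.0], [0.0, -0.0, -1.0]]
force: [-0.5, 0.2, 0.1]
gripper_width: 0.085
finger_force: 0.0
t 7.6 tool delta [0.0004 0.0025 0.0001] yaw 105.55 turn -0.28 tilt [-0.e+00 -4.e-04 -1.e+00] F [-0.5  0.2  0.1] w 0.085
time_s: 8.1
position: [0.5066, 0.3122, 0.0154]
tcp_rot: [[-0.963, -0.27, 0.003], [-0.27, 0.963, 0.003], [-0.004, 0.002, -1.0]]
force: [-0.8, 1.7, 5.3]
gripper_width: 0.0552
finger_force: 66.7
t 8.1 tool delta [0.0018 0.0003 0.0024] yaw 105.66 turn -0.17 tilt [ 0.0031  0.0031 -1.    ] F [-0.8  1.7  5.3] w 0.0552
```

```bash
python3 shift.py '[[0, 0, -0.02, 0, 0.04], [0, 0, -0.04, 0, 0.04], [0, 0, -0.045, 0, 0.04], [0, 0, -0.045, 0, 0.04], [0, 0, -0.045, 0, 0.04]]'
python3 shift.py '[[0, 0, -0.04, 0, 0.04], [0, 0, -0.02, 0, 0.04], [0, 0, 0, 7, 0.04], [0, 0, 0, 7.3, 0.04], [0, 0, 0, 7.3, 0.04]]'
python3 shift.py '[[0, 0, 0, 7, 0.04], [0, 0, 0, 7, 0.04], [0, 0, 0, 0, 0.04], [0, 0, 0, 0, 0.04]]'
python3 -c "
from h import *
go(.5414,-.2781,.27,70.14)"
```

```text
time_s: 8.6
position: [0.5044, 0.3096, 0.2094]
tcp_rot: [[-0.963, -0.27, -0.001], [-0.27, 0.963, -0.001], [0.002, -0.001, -1.0]]
force: [1.5, 0.6, -4.6]
gripper_width: 0.055
finger_force: 65.4
time_s: 9.1
position: [0.5046, 0.3096, 0.2677]
tcp_rot: [[-0.994, 0.109, -0.001], [0.109, 0.994, -0.001], [0.001, -0.001, -1.0]]
force: [-0.6, -0.7, -5.6]
gripper_width: 0.0548
finger_force: 65.5
time_s: 9.5
position: [0.5048, 0.31, 0.2677]
tcp_rot: [[-0.941, 0.339, -0.001], [0.339, 0.941, -0.001], [0.001, -0.001, -1.0]]
force: [0.0, -0.2, -4.0]
gripper_width: 0.0548
finger_force: 65.5
t 9.5 tool delta [-0.2337 -0.5409 -0.0018] yaw 70.19 turn 0.05 tilt [-1.e-03 -9.e-04 -1.e+00] F [ 0.  -0.2 -4. ] w 0.0548
```

```bash
for k in 1; do python3 shift.py '[[-0.0146, -0.0338, 0, 0, 0.04], [-0.0146, -0.0338, 0, 0, 0.04], [-0.0146, -0.0338, 0, 0, 0.04], [-0.0146, -0.0338, 0, 0, 0.04], [-0.0146, -0.0338, 0, 0, 0.04]]'; done
python3 shift.py '[[-0.0146, -0.0338, 0, 0, 0.04], [-0.0146, -0.0338, 0, 0, 0.04], [-0.0146, -0.0338, 0, 0, 0.04], [-0.0146, -0.0338, 0, 0, 0.04], [-0.0146, -0.0338, 0, 0, 0.04]]'
python3 shift.py '[[-0.0146, -0.0338, 0, 0, 0.04], [-0.0146, -0.0338, 0, 0, 0.04], [-0.0146, -0.0338, 0, 0, 0.04], [-0.0146, -0.0338, 0, 0, 0.04], [-0.0146, -0.0338, 0, 0, 0.04]]'
python3 shift.py '[[-0.0146, -0.0338, 0, 0, 0.04], [0, 0, 0, 0, 0.04], [0, 0, 0, 0, 0.04], [0, 0, 0, 0, 0.04]]'
python3 -c "
from h import *
go(.5414,-.2781,.2,70.14)
im=optics.grab_frame('side');t=optics.grab_frame('top')
cv2.imwrite('pics/side2.png',im);cv2.imwrite('pics/top2.png',t)
cv2.imwrite('pics/a3.png',np.vstack([cv2.resize(im[190:350,220:360],None,fx=3.5,fy=3.5,interpolation=2)]))"
```

```text
time_s: 10.0
position: [0.5159, 0.1251, 0.2682]
tcp_rot: [[-0.941, 0.339, -0.0], [0.339, 0.941, -0.0], [0.0, -0.0, -1.0]]
force: [1.2, 0.3, -4.0]
gripper_width: 0.0548
finger_force: 65.6
time_s: 10.5
position: [0.5268, -0.0586, 0.2683]
tcp_rot: [[-0.941, 0.339, 0.0], [0.339, 0.941, 0.0], [-0.0, 0.0, -1.0]]
force: [-0.1, 0.3, -4.5]
gripper_width: 0.055
finger_force: 65.6
time_s: 11.0
position: [0.5379, -0.2421, 0.2682]
tcp_rot: [[-0.941, 0.339, 0.0], [0.339, 0.941, 0.0], [0.0, 0.0, -1.0]]
force: [0.5, -0.1, -3.9]
gripper_width: 0.0551
finger_force: 65.6
time_s: 11.4
position: [0.5406, -0.276, 0.2679]
tcp_rot: [[-0.941, 0.339, -0.0], [0.339, 0.941, 0.002], [0.001, 0.001, -1.0]]
force: [0.4, 1.1, -4.5]
gripper_width: 0.0548
finger_force: 65.8
t 11.4 tool delta [-0.0015 -0.0018  0.0679] yaw 70.19 turn 0.05 tilt [-3.0e-04  1.7e-03 -1.0e+00] F [ 0.4  1.1 -4.5] w 0.0548
```

View pics/a3.png

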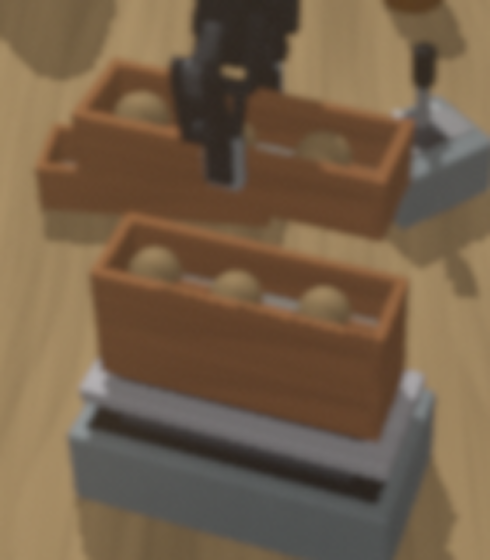

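Run:
```python
from h import *
np.set_printoptions(suppress=True,precision=4)
S=[(337.7,224.9),(329.7,241.4),(241.7,223.7),(253.7,208.3)]
Q=[(335.7,269.1),(331.4,286.6),(246.3,267.1),(257.7,252)]
for z,S,T in((.297,S,0),(.1793,Q,0)):
    for c in(0,1): # corner cyc
        f=lambda q:(proj("side",rect([q[0],q[1],z,q[2]],.18,.056))-np.array(S)).ravel()
        r=least_squares(f,[.54,-.28,-.35]); 
    print(r.x,np.degrees(r.x[2]),r.fun.round(1))
    f=lambda q:(proj("side",rect(q,.18,.056))-np.array(S)).ravel()
    r=least_squares(f,[.54,-.28,z,-.35]); print("  free z",r.x,r.fun.round(1))
```

```text
[ 0.5406 -0.2797 -0.3443] -19.728402069224718 [ 1.5 -0.3  1.   1.4 -1.4 -0.5 -1.2 -1.5]
  free z [ 0.5398 -0.254   0.276  -0.3311] [-0.2 -0.5 -0.   0.6  0.4  0.2 -0.2 -0.4]
[ 0.542  -0.2773 -0.3282] -18.805701273226905 [ 2.1 -0.8 -1.   0.7 -0.2  0.9 -0.9 -1.3]
  free z [ 0.5416 -0.2642  0.1665 -0.3235] [ 1.3 -0.8 -1.6  0.3  0.6  1.2 -0.3 -0.8]
```

```bash
python3 shift.py '[[-0.0015, -0.0018, 0.02, 0, 0.04], [0, 0, 0.02, 0, 0.04], [0, 0, 0.01, 0, 0.04], [0, 0, 0.005, 0, 0.04], [0, 0, 0, 0, 0.04]]'
python3 -c "
from h import *
go(.5414,-.2781,.2,70.14)"
```

```text
time_s: 12.0
position: [0.5412, -0.2791, 0.213]
tcp_rot: [[-0.94, 0.34, -0.001], [0.34, 0.94, 0.0], [0.001, 0.0, -1.0]]
force: [-0.5, 0.8, -3.9]
gripper_width: 0.0551
finger_force: 65.8
t 12.0 tool delta [0.0002 0.001  0.013 ] yaw 70.1 turn -0.04 tilt [-5.e-04  5.e-04 -1.e+00] F [-0.5  0.8 -3.9] w 0.0551
```

```bash
python3 shift.py '[[0, 0, 0.003, 0, 0.04], [0, 0, 0.003, 0, 0.04], [0, 0, 0, 0, 0.04]]'
```

```text
time_s: 12.3
position: [0.5412, -0.2797, 0.2073]
tcp_rot: [[-0.94, 0.341, 0.0], [0.341, 0.94, 0.0], [-0.0, 0.0, -1.0]]
force: [0.7, 0.2, -2.9]
gripper_width: 0.055
finger_force: 65.8
```

```bash
python3 shift.py '[[0, 0, 0.002, 0, 0.04], [0, 0, 0.002, 0, 0.04], [0, 0, 0, 0, 0.04]]'
```

```text
time_s: 12.6
position: [0.541, -0.2796, 0.203]
tcp_rot: [[-0.94, 0.341, -0.0], [0.341, 0.94, 0.0], [0.001, 0.0, -1.0]]
force: [-0.1, 0.6, -4.1]
gripper_width: 0.0555
finger_force: 65.8
```

```bash
python3 shift.py '[[0, 0.0015, 0.002, 0, 0.04], [0, 0, 0.002, 0, 0.04], [0, 0, 0, 0, 0.04]]'
```

```text
time_s: 12.9
position: [0.5415, -0.278, 0.1989]
tcp_rot: [[-0.94, 0.341, -0.001], [0.341, 0.94, 0.0], [0.001, 0.0, -1.0]]
force: [-0.4, 0.3, -4.7]
gripper_width: 0.0547
finger_force: 65.8
```

```bash
python3 shift.py '[[0, 0, 0.0015, 0, 0.04], [0, 0, 0.0015, 0, 0.04], [0, 0, 0, 0, 0.04]]'
```

```text
time_s: 13.2
position: [0.5415, -0.2783, 0.196]
tcp_rot: [[-0.94, 0.341, -0.0], [0.341, 0.94, 0.0], [0.0, 0.0, -1.0]]
force: [-0.2, 0.3, -3.5]
gripper_width: 0.0549
finger_force: 65.8
```

```bash
python3 shift.py '[[0, 0, 0.0015, 0, 0.04], [0, 0, 0, 0, 0.04]]'
```

```text
time_s: 13.4
position: [0.5416, -0.2783, 0.1946]
tcp_rot: [[-0.94, 0.341, -0.0], [0.341, 0.94, 0.0], [0.0, 0.0, -1.0]]
force: [-0.2, 0.9, -4.0]
gripper_width: 0.0549
finger_force: 65.8
```

```bash
python3 shift.py '[[0, 0, 0.0015, 0, 0.04], [0, 0, 0, 0, 0.04]]'
```

```text
time_s: 13.6
position: [0.5418, -0.2784, 0.1933]
tcp_rot: [[-0.94, 0.341, 0.0], [0.341, 0.94, 0.0], [-0.0, 0.0, -1.0]]
force: [-1.0, 0.0, -3.4]
gripper_width: 0.0551
finger_force: 65.9
```

```bash
python3 shift.py '[[0, 0, 0.0015, 0, 0.04], [0, 0, 0, 0, 0.04]]'
```

```text
time_s: 13.8
position: [0.5419, -0.2784, 0.1922]
tcp_rot: [[-0.94, 0.341, 0.001], [0.341, 0.94, 0.0], [-0.001, 0.0, -1.0]]
force: [-1.2, 0.1, 1.0]
gripper_width: 0.0549
finger_force: 66.3
```

Contact felt: Fz rose from about -4 to +1 N. I press 1 mm more, then release.

```bash
python3 shift.py '[[0, 0, 0.001, 0, 0.04], [0, 0, 0, 0, 0.04]]'
python3 shift.py '[[0, 0, 0, 0, 0.06], [0, 0, 0, 0, 0.07], [0, 0, 0, 0, 0.085], [0, 0, 0, 0, 0.085], [0, 0, 0, 0, 0.085]]'
python3 shift.py '[[0, 0, -0.01, 0, 0.085], [0, 0, -0.03, 0, 0.085], [0, 0, -0.045, 0, 0.085], [0, 0, -0.045, 0, 0.085], [0, 0, 0, 0, 0.085]]'
```

```text
time_s: 14.0
position: [0.5418, -0.2785, 0.1914]
tcp_rot: [[-0.94, 0.341, 0.001], [0.341, 0.94, 0.0], [-0.001, 0.0, -1.0]]
force: [-2.1, -0.0, 2.3]
gripper_width: 0.0549
finger_force: 66.6
time_s: 14.5
position: [0.5417, -0.2783, 0.1908]
tcp_rot: [[-0.94, 0.341, 0.0], [0.341, 0.94, 0.0], [-0.0, 0.0, -1.0]]
force: [0.1, -0.9, -0.0]
gripper_width: 0.0849
finger_force: 0.0
time_s: 15.0
position: [0.5446, -0.2808, 0.329]
tcp_rot: [[-0.94, 0.342, 0.013], [0.342, 0.94, -0.005], [-0.014, -0.001, -1.0]]
force: [0.0, -0.3, 0.7]
gripper_width: 0.0847
finger_force: 0.0
```

```bash
python3 shift.py '[[0.01, 0.04, 0, 0, 0.085], [0.01, 0.04, 0, 0, 0.085], [0.01, 0.04, 0, 0, 0.085], [0.01, 0.04, 0, 0, 0.085], [0.01, 0.04, 0, 0, 0.085]]'
python3 shift.py '[[0.01, 0.04, 0, 0, 0.085], [0.01, 0.04, 0, 0, 0.085], [0, 0, 0, 0, 0.085], [0, 0, 0, 0, 0.085]]'
python3 -c "
from h import *
im=optics.grab_frame('side');t=optics.grab_frame('top')
cv2.imwrite('pics/side3.png',im);cv2.imwrite('pics/top3.png',t)
cv2.imwrite('pics/a4.png',np.hstack([cv2.resize(im[200:350,230:360],None,fx=3,fy=4/4*3,interpolation=2),cv2.resize(t[150:300,410:540],None,fx=3,fy=3,interpolation=2)]))"
```

```text
time_s: 15.5
position: [0.5629, -0.0718, 0.3213]
tcp_rot: [[-0.94, 0.342, 0.001], [0.342, 0.94, 0.0], [-0.001, 0.001, -1.0]]
force: [0.4, 0.2, -0.8]
gripper_width: 0.085
finger_force: 0.0
time_s: 15.9
position: [0.5714, 0.0098, 0.3209]
tcp_rot: [[-0.941, 0.339, 0.0], [0.339, 0.941, -0.0], [-0.0, -0.0, -1.0]]
force: [-0.2, -1.6, -0.4]
gripper_width: 0.085
finger_force: 0.0
```

View pics/a4.png

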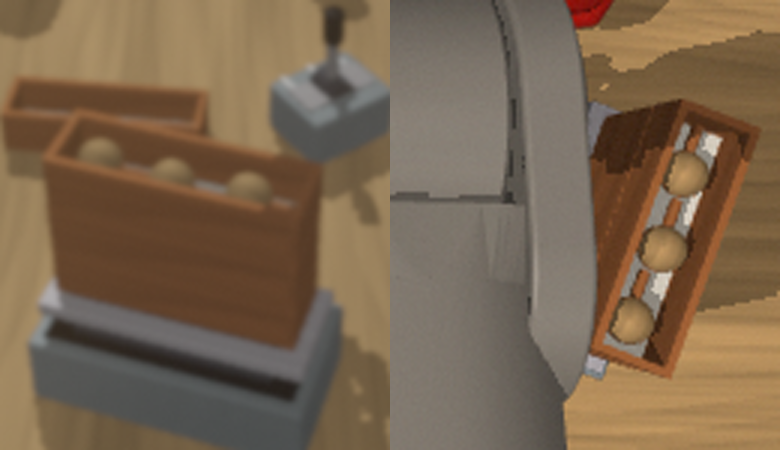

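View pics/top3.png

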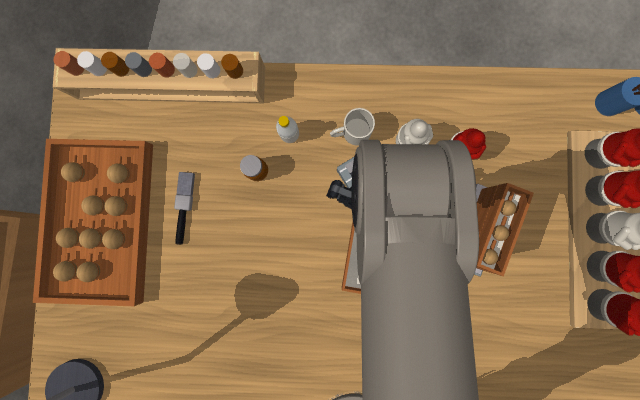

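The tray lies flush on the pile, with its rim in the top view at about (508,183) to (504,276). The lever is still upright. I'll do one numeric check before handing in.

Run:
```python
from h import *
np.set_printoptions(suppress=True,precision=4)
for z,T in((.2213,[(507.7,183.3),(533.3,192.7),(504,276),(479,265)]),(.1793,[(498.3,185),(522.7,194),(494,273.3),(469.3,262.7)])):
    for y0 in (-.35,1.2,2.8,4.4):
        r=least_squares(lambda q:(proj("top",rect([q[0],q[1],z,q[2]],.18,.056))-np.array(T)).ravel(),[.54,-.28,y0])
        if r.cost<20: print(r.x,np.degrees(r.x[2]),r.cost)
```

```text
[ 0.5413 -0.2794 -0.3387] -19.408433606934654 2.9291741493589836
[ 0.5413 -0.2794 -0.3387] -19.40843315050717 2.9291741493590964
[ 0.5413 -0.2794 -0.3387] -19.40843303418354 2.929174149359251
[ 0.5413 -0.2794  5.9444] 340.59156606198775 2.929174149359192
[ 0.5415 -0.2784 -0.3496] -20.031094534137583 0.6967106396899804
[ 0.5415 -0.2784 -0.3496] -20.031094487437596 0.6967106396900071
[ 0.5415 -0.2784 -0.3496] -20.031094166782502 0.696710639690094
[ 0.5415 -0.2784  5.9336] 339.96890549778834 0.6967106396899105
```

Centred to within about 1 mm and square to about 0.6°.

```bash
python3 -c "
from workcell import ctrl, optics, probe_bus
print(ctrl.hand_in())"
```

```text
the job is handed in; nothing more can be done
None
```

I handed the job in at about 16 s: the switch is upright and off, and the full tray was lowered until I felt contact, then released flat on the pile, centred to about 1 mm and square to about 0.6° by the camera fit.

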